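# Put the French press back together

## Task

The French press has been washed. Line up the three filter plates that lie loosely stacked on the worktop so that their centre holes coincide, push the plunger's rod down through all three until its tip clips home in the bottom plate and its collar sits on the top plate, pressing gently so that the fine plates are not bent, then put the complete plunger back into its beaker with the lid resting on the rim and let go. Do not knock the press over or shift the mug, the milk jug, the sugar jar or the teaspoon.

Things in the scene. Friction and masses are not known exactly. Their poses are not given: they have to be found in the camera images.
- press: French press without its plunger: round glass beaker in a steel frame, black handle on its own +y side (reaching 80 mm from the centre, below 98 mm height). Outside diameter 76 mm, inside 68 mm; rim 112 mm and inner floor 6 mm above the worktop. Loose, 0.5 kg. Origin: centre of its underside, z up.
- plunger: Plunger, at first parked in the press: lid on the rim, bare rod hanging inside. Round about z, which runs up the rod; origin: centre of the rod's lower tip, 10.5 mm above the press's origin while the lid is on the rim. Rod 10 mm in diameter, blunt tip tapered to 8 mm over its last 4 mm, clip groove 5 to 10 mm up, collar 18 mm in diameter with its underside 19.5 mm up. 0.15 kg.
- knob (a point): Centre of the plunger's black cylindrical knob (24 mm in diameter, 28 mm high, the place to grip), 132 mm above the rod's tip.
- lid (a point): Centre of the underside of the plunger's steel lid (80 mm in diameter, domed, its top 13 mm above this point and 3.5 mm below the knob), 101.5 mm above the rod's tip. A 62 mm skirt under the lid reaches 7.5 mm below this point.
- cross_plate: Bottom plate of the filter stack: steel disc, 56 mm in diameter, 12 mm thick, loose on the worktop, 0.13 kg with its hub. Origin: centre of its underside, z up. The stack (cross plate, mesh disc, spiral plate) is 21 mm high; the plates slide on each other and can be squared up by squeezing the stack from the side.
- clip (a point): Middle of the cross plate, 8.5 mm above its underside. Here a brass hub (bore 11 mm, top 0.5 mm below the plate's top) floats up to 3.5 mm sideways either way, to be found by feel: off centre at first, in a direction not measured. Two spring wires in it snap into the rod's groove under 10 to 15 N over the last 7 mm; home, the tip is 1.5 mm above the underside and the collar is on the stack.
- mesh_disc: Middle plate: brass-coloured mesh disc, 56 mm in diameter, 4 mm thick, centre hole 11 mm in diameter; lies loose, 3 to 6 mm off centre on the cross plate, 0.03 kg. Origin: centre of its underside, z up.
- spiral_plate: Top plate: perforated steel disc with a fine coil spring round its edge, 56 mm in diameter over all, 5 mm thick, centre hole 11 mm in diameter; lies loose on the mesh disc, 3 to 6 mm off the cross plate's centre towards the other side, 0.045 kg. Origin: centre of its underside, z up.
- mug: Bystander: green and white mug, 78 x 109 x 101 mm, origin at the centre of its underside.
- milk_jug: Bystander: pink jug, 84 x 106 x 106 mm, origin at the centre of its underside.
- sugar_jar: Bystander: clear glass jar with a grey lid, 68 x 68 x 90 mm, origin at the centre of its underside.
- teaspoon: Bystander: steel teaspoon 132 mm long lying flat, origin at the centre of its underside.
Mind the look-alikes: they are no part of the job. There is more than one size of the mesh_disc; the one meant has the size given above.

How it is judged:
By the outcome, as a careful person would: the job done as asked, in the order asked, and still so for the second after the job is handed in, with the robot touching nothing.
It also fails if it takes over 72 s, if anything falls off the work surface, if the arm or the gripper's body presses on something with over 40 N, if the wrist force passes 120 N, or if a joint passes its speed limit or range.

## Robot

A 6-joint arm with a two-finger parallel gripper is mounted at the origin on a cart in front of the work surface, level with it; the furniture and walls round the work are solid. World frame = base frame: x ahead of the robot, y to its left, z up, the work surface at z = 0. Lengths are in mm, angles in rad, forces in N, time in s.
With the tool pointing down it reaches from about 350 to 975 mm from the base axis. Payload 7.1 kg.
Tool frame: the origin (TCP) lies midway between the tips of the shut fingers; the grasp point (between the pads) lies pinch_z behind it (pinch_z is the distance from the TCP to the grasp point, in mm); z points along the fingers, y is the line along which they close (so a half turn about z gives the same grasp; the last joint's range is limited). The gripper opens to 88 mm and grips with 3 to 60 N. Pads are 20 mm wide; open, the fingers measure 115 mm over their backs; the gripper's body (75 mm by 178 mm) begins 61 mm behind the grasp point.
Start: joints at [1.118, 0.423, 1.63, -0, 1.089, -0.019], TCP at [262.669, 567.107, 222.675] pointing down, gripper open.
Joint ranges: [-3, 3], [-0.9, 2.11], [0.09, 2.58], [-1.31, 4.45], [0.11, 2.69], [-2.54, 2.54]. Speed limits (rad/s): [2.39, 2.39, 3.01, 3.14, 3.14, 3.14].

## Interface

Orientations are given as a rotation vector (axis times angle).
In Python, from workcell import get_obs, get_image, close_job, pinch_z gives the robot as it stands.
- The arm moves only by the tool jog_arm, never from a script. Its argument "commands" is a list of rows, each a list of 3 entries, a list of its own where there are three numbers: the gripper command: -1 is shut, 1 is fully open, values between are in proportion, then the shift along the tool's x, y, z as a fraction of full scale, then the turn, a rotation vector about the tool's x, y, z as a fraction of full scale. In form: [[gripper, [tx, ty, tz], [rx, ry, rz]], ...]. A call has 1 to 10 rows; each row shifts and turns the commanded pose from where the row before left it, along the tool's axes as they then stand; what a row does not reach is not made up. Full scale, the value 1, is 0.1 m for a shift and 45 degrees for a turn. A row lasts 1/10 s, in which the tool goes at most 50 mm and 8.59 degrees, less where a joint would pass 70% of its speed; a pose out of reach is approached as far as the arm can. A call with a number of a shift or a turn outside -1 to 1 is refused whole. A call with a gripper value outside its range is refused whole. The fingers move at their own pace and stop on an object; the grip force is fixed at half the most. Time passes only in rows, so rows that do not move let the fingers close. It gives the time, the measured TCP pose, the force, the opening and the grip force at its end, in the units of the state.
- get_obs(): the state, without advancing time (a new reading comes with each control period).
- get_image(name): name is "scene" or "side" or "wrist"; returns a dict with "image" (480x640x3 uint8, blue, green, red), "z_map" (480x640 float32, mm along the optical axis (not along the pixel's ray), 0 where there is no reading), "intrinsics" (3x3 intrinsics, pixels), "eye" and "orientation" of the camera in the world; the wrist camera has in their place "mount" (4x4, takes a point from camera to tool coordinates, whose origin is the TCP and whose axes are the flange's). Camera axes: x right, y down, z forward; pixel columns grow to the right and rows downward; lengths in mm; the calibration is good to about 2 mm. A picture is of the moment at which its call begins: read the wrist's pose just before it.
- close_job(): hands the job in; it is judged then, once.
The state is a dict: "t": time; "qpos": joint angles; "qvel": joint speeds; "joint_torque": joint torques, N m; "ee_pos": TCP position; "orientation": TCP orientation; "ft_force": force on the tool from outside, world axes, zero at the start; "moment": the same for the moment, N m; "width": finger opening in mm; "grasp_force": force on a finger pad.
Only numpy, scipy, OpenCV 4.12 (cv2) and the standard library are available. Lean on these libraries where they do the work, as an engineer would, in place of code of your own. Each camera call takes 0.05 s, during which the arm holds its last target. There are 200 camera calls.

## Working session

There is one attempt and no reset: what is moved stays moved. The work goes in short steps, Python scripts to look and compute and a tool call to move; the robot and the scene stay as the last step left them, time stands still between calls to the robot, and variables do not carry over. Pictures are saved under pics/ and viewed, at most 10 in all, crops included, and the job is handed in when it is done.

Besides the shell and the picture viewer there is one more tool, called as name(argument=value, ...), one argument or row to a line, values as JSON. jog_arm: Moves the arm, as the interface text tells. Its arguments: {"type":"object","properties":{"commands":{"type":"array","items":{"type":"array"}}},"required":["commands"]}

```bash
mkdir -p pics
cat > h.py <<'E'
import numpy as np,cv2
from scipy.spatial.transform import Rotation as R
from workcell import get_obs,get_image,close_job,pinch_z
def snap(name,fn=None):
    o=get_obs(); d=get_image(name)
    if 'mount' in d:
        T=np.eye(4);T[:3,:3]=R.from_rotvec(o['orientation']).as_matrix();T[:3,3]=o['ee_pos']
        d['T']=T@np.array(d['mount'])
    else:
        T=np.eye(4);r=np.array(d['orientation']);T[:3,:3]=r if r.shape==(3,3) else R.from_rotvec(r).as_matrix();T[:3,3]=d['eye'];d['T']=T
    if fn: cv2.imwrite('pics/'+fn,d['image'])
    return d
def cloud(d):
    K=np.array(d['intrinsics']);z=d['z_map'].astype(float);v,u=np.mgrid[:480,:640]
    P=np.stack([(u-K[0,2])/K[0,0]*z,(v-K[1,2])/K[1,1]*z,z],-1)
    W=P@d['T'][:3,:3].T+d['T'][:3,3];W[z==0]=np.nan
    return W
E
python3 - <<'E'
from h import *
print(pinch_z if not callable(pinch_z) else pinch_z());o=get_obs();print(o)
for n in ['scene','side','wrist']:
    d=snap(n,n+'0.png');print(n,d['T'].round(3),np.array(d['intrinsics'])[0]);np.savez(n+'0.npz',c=cloud(d),im=d['image'])
E
```

```text
18.700000000000003
{'t': 0.0, 'qpos': array([ 1.11801250e+00,  4.23860089e-01,  1.63069442e+00,  2.04789777e-05,
        1.08857561e+00, -1.90039785e-02]), 'qvel': array([-2.78319165e-04,  1.99426468e-04,  1.67541032e-03,  7.06403487e-04,
        3.90203642e-04,  2.33135948e-05]), 'joint_torque': array([ 2.36506465e-03, -5.44646430e+01, -2.73662317e+01,  6.44525955e-02,
        2.28937523e-02, -1.27467001e-04]), 'ee_pos': array([262.42011608, 566.62646065, 221.88793383]), 'orientation': array([-6.75983465e-01, -3.06761747e+00,  2.34122580e-03]), 'ft_force': array([-0.09812498,  0.15065481, -0.31209608]), 'moment': array([-0.07886954, -0.00773944,  0.02541466]), 'grasp_force': 0.0, 'width': 87.51648806119671}
scene [[ 5.82000e-01 -6.18000e-01  5.29000e-01 -5.71800e+00]
 [-8.13000e-01 -4.36000e-01  3.85000e-01 -4.99507e+02]
 [-8.00000e-03 -6.54000e-01 -7.56000e-01  9.75906e+02]
 [ 0.00000e+00  0.00000e+00  0.00000e+00  1.00000e+00]] [610.25151302   0.         319.67602807]
side [[ 9.99000e-01 -1.00000e-03 -4.00000e-02  6.16135e+02]
 [ 3.50000e-02 -4.92000e-01  8.70000e-01 -9.66265e+02]
 [-2.10000e-02 -8.71000e-01 -4.91000e-01  6.33292e+02]
 [ 0.00000e+00  0.00000e+00  0.00000e+00  1.00000e+00]] [549.40584281   0.         310.46204389]
wrist [[ 4.21000e-01  8.66000e-01  2.70000e-01  1.87219e+02]
 [ 9.07000e-01 -4.01000e-01 -1.26000e-01  6.03051e+02]
 [-1.00000e-03  2.98000e-01 -9.54000e-01  3.83293e+02]
 [ 0.00000e+00  0.00000e+00  0.00000e+00  1.00000e+00]] [334.39688675   0.         322.48074296]
```

View pics/scene0.png

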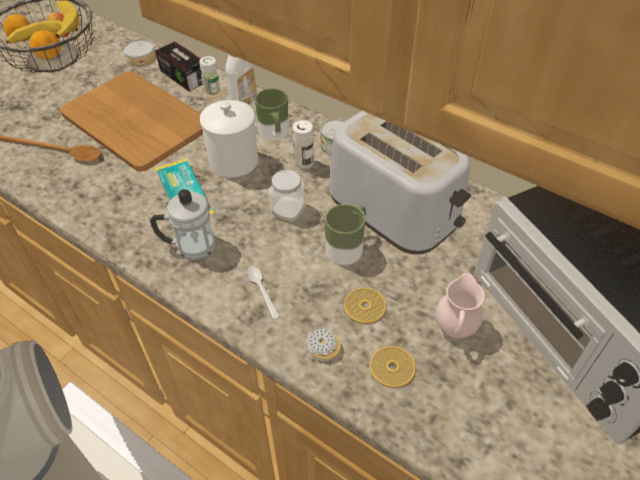

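View pics/side0.png

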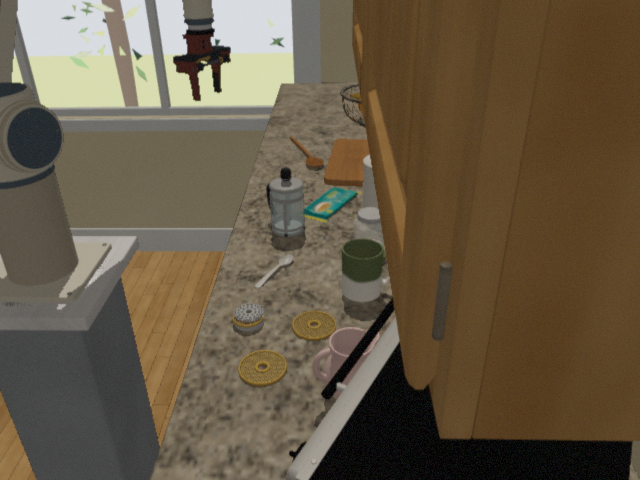

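The scene shows the stack (a small perforated disc over brass) at (322,345). Look-alikes are the larger loose mesh discs at (365,305) and (392,367). The press is at (192,225) with its knob at (185,197), and a second green mug stands at (272,112). I choose the stack at (322,345) and check it in a close crop.

Run:
```python
from h import *
for n,pts in [('scene',dict(stack=(322,343),d1=(358,298),d2=(386,360),knob=(184,194),press=(192,222),spoon=(262,290),jar=(286,178),mug=(345,213))),('side',dict(stack=(249,311),knob=(286,172)))]:
    c=np.load(n+'0.npz')['c']
    for k,(u,v) in pts.items(): print(n,k,np.nanmedian(c[v-1:v+2,u-1:u+2].reshape(-1,3),0).round(1))
    xs=np.load(n+'0.npz')['c']
    s=xs[325:365,300:345].reshape(-1,3) if n=='scene' else xs[298:335,228:270].reshape(-1,3)
    for lo,hi in [(2,10),(17,26)]:
        m=(s[:,2]>lo)&(s[:,2]<hi);print(lo,m.sum(),s[m].min(0),s[m].max(0),s[m].mean(0))
    k=xs[185:205,172:198].reshape(-1,3) if n=='scene' else xs[160:186,270:302].reshape(-1,3)
    m=(k[:,2]>135);print('knob',m.sum(),k[m].min(0),k[m].max(0),k[m].mean(0))
a=np.load('scene0.npz')['im'][310:380,285:430];b=np.load('scene0.npz')['im'][180:265,145:305]
a=cv2.resize(a,(750,int(70*750/145)),interpolation=3)[:290];
a=cv2.resize(np.load('scene0.npz')['im'][322:368,295:350],None,fx=7,fy=7,interpolation=3);b=cv2.resize(b[:,:80],None,fx=5,fy=5,interpolation=3)
H=max(a.shape[0],b.shape[0]);p=lambda i:cv2.copyMakeBorder(i,0,H-i.shape[0],0,0,0)
cv2.imwrite('pics/crop1.png',np.hstack([p(a),p(b)]))
```

```text
scene stack [ 460.4 -162.5   18.2]
scene d1 [ 588.1 -157.1    4.3]
scene d2 [ 504.  -271.7    3.7]
scene knob [505.2 188.3 157. ]
scene press [486.4 161.2 112.4]
scene spoon [492.2   3.4  10.7]
scene jar [704.7 103.5  89.5]
scene mug [701.1 -48.2  78.7]
2 172 [ 410.40265145 -211.61212792    2.00075933] [ 520.11704477 -105.72083664    9.94610119] [ 459.84843928 -159.87316929    3.48396318]
17 577 [ 432.56640836 -196.56357444   17.02265052] [ 488.5332315  -133.37089069   25.96019188] [ 459.8733774  -162.07327234   20.71059613]
knob 173 [494.50180717 177.84427464 135.53190204] [520.70820992 202.30052939 160.44852631] [504.20793848 188.58201673 150.23966181]
side stack [ 461.5 -154.7   16.2]
side knob [510.8 184.7 152.3]
2 252 [ 410.65240249 -203.73167061    2.00175243] [501.54779191 -92.77006944   9.95865956] [ 462.17215377 -159.37657012    3.85273834]
17 437 [ 434.39789315 -195.88090031   17.04971291] [ 488.48654675 -130.98077222   25.0169914 ] [ 462.17346897 -163.64159719   21.08925182]
knob 118 [496.24692016 178.08900582 135.04362664] [519.63350301 206.38207753 159.73309703] [508.82992861 186.55350558 147.96647904]
```

View pics/crop1.png

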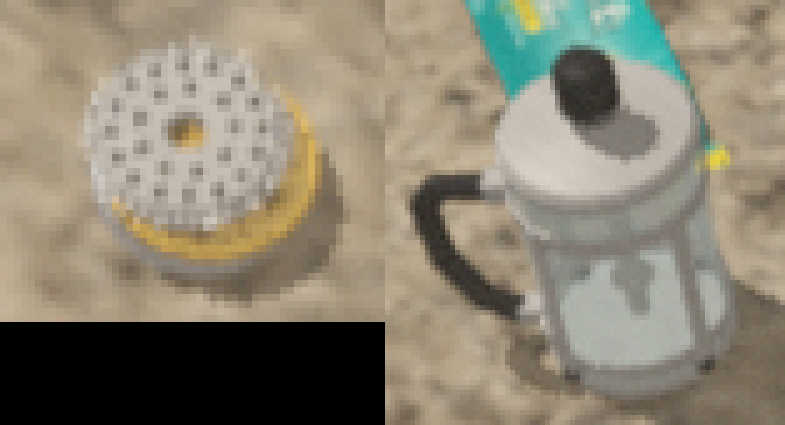

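Crop: the small stack is correct. The spiral plate (hole at scene ≈(321.5,341)) is displaced toward the upper left and the mesh toward the lower right, with the grey cross plate beneath. The knob sits at ≈(184,192). Measured heights (21, 157, 112) agree with the description. I'm moving to the stack.

jog_arm(
  commands=[
    [1,[-0.32,-0.383,0],[0,0,0]],
    [1,[-0.32,-0.383,0],[0,0,0]],
    [1,[-0.32,-0.383,0],[0,0,0]],
    [1,[-0.32,-0.383,0],[0,0,0]],
    [1,[-0.32,-0.383,0],[0,0,0]],
    [1,[-0.32,-0.383,0],[0,0,0]],
    [1,[-0.32,-0.383,0],[0,0,0]],
    [1,[-0.32,-0.383,0],[0,0,0]],
    [1,[-0.32,-0.383,0],[0,0,0]],
    [1,[-0.32,-0.383,0],[0,0,0]],
  ],
)

```text
t: 1.15
ee_pos: [392.1, 83.2, 222.9]
orientation: [0.675, 3.068, 0.0]
ft_force: [0.8, 0.2, -0.7]
width: 87.9
grasp_force: 0.0
```

jog_arm(
  commands=[
    [1,[-0.32,-0.383,0],[0,0,0]],
    [1,[-0.32,-0.383,0],[0,0,0]],
    [1,[-0.32,-0.383,0],[0,0,0]],
    [1,[-0.32,-0.383,0],[0,0,0]],
    [1,[0,0,0],[0,0,0]],
  ],
)

```text
t: 1.65
ee_pos: [445.3, -112.7, 222.9]
orientation: [0.684, 3.064, -0.002]
ft_force: [-0.0, 0.4, -0.2]
width: 87.9
grasp_force: 0.0
```

Run:
```python
from h import *
d=snap('wrist');c=cloud(d);o=get_obs();print(o['ee_pos'],o['orientation'],o['qpos'])
m=(c[...,2]>9)&(c[...,2]<40)&(abs(c[...,0]-460)<50)&(abs(c[...,1]+162)<50)
print(np.argwhere(m).min(0),np.argwhere(m).max(0))
for lo,hi in[(9,14),(14.5,18),(18.5,30)]:
  q=c[m&(c[...,2]>lo)&(c[...,2]<hi)];print(len(q),q.min(0),q.max(0),(q.min(0)+q.max(0))/2)
a,b=np.argwhere(m).min(0)-10,np.argwhere(m).max(0)+10;im=d['image'][a[0]:b[0],a[1]:b[1]]
cv2.imwrite('pics/w1.png',cv2.resize(im,None,fx=4,fy=4,interpolation=3));print(a,im.shape)
```

```text
[ 444.16125353 -110.31038809  222.55614334] [ 6.83815524e-01  3.06610257e+00 -1.17357346e-04] [-2.69391396e-01  1.75138100e-01  1.98707233e+00 -8.01743814e-05
  9.79217030e-01 -1.40127663e+00]
[221 260] [268 314]
211 [ 431.91521397 -195.4857856     9.20435817] [ 487.48487063 -138.51800377   13.99995562] [ 459.7000423  -167.00189469   11.6021569 ]
356 [ 431.78253301 -195.44666753   14.50592235] [ 487.37636786 -132.67754273   17.99004826] [ 459.57945043 -164.06210513   16.2479853 ]
1285 [ 433.04109825 -186.65852491   18.51439263] [ 487.91378626 -132.61534009   22.32696033] [ 460.47744226 -159.6369325    20.42067648]
[211 250] (67, 74, 3)
```

jog_arm(
  commands=[
    [1,[-0.18,-0.2,0.35],[0,0,0]],
    [1,[-0.18,-0.2,0.35],[0,0,0]],
    [1,[0,0,0.45],[0,0,0]],
    [1,[0,0,0.45],[0,0,0]],
    [1,[0,0,0.2],[0,0,0]],
    [1,[0,0,0],[0,0,0]],
    [1,[0,0,0],[0,0,0]],
  ],
)

```text
t: 2.4
ee_pos: [459.6, -158.2, 42.9]
orientation: [-0.674, -3.067, -0.0]
ft_force: [-0.1, 0.3, 0.4]
width: 87.7
grasp_force: 0.0
```

jog_arm(
  commands=[
    [1,[-0.025,-0.045,0.2],[0,0,0]],
    [1,[0,0,0.19],[0,0,0]],
    [1,[0,0,0],[0,0,0]],
    [1,[0,0,0],[0,0,0]],
  ],
)

```text
t: 2.8
ee_pos: [460.8, -164.2, 5.1]
orientation: [0.675, 3.067, -0.0]
ft_force: [0.4, 0.0, 0.1]
width: 88.2
grasp_force: 0.0
```

jog_arm(
  commands=[
    [-0.2,[0,0,0],[0,0,0]],
    [-0.2,[0,0,0],[0,0,0]],
    [-0.2,[0,0,0],[0,0,0]],
    [-0.2,[0,0,0],[0,0,0]],
    [-0.2,[0,0,0],[0,0,0]],
    [-0.2,[0,0,0],[0,0,0]],
    [-0.2,[0,0,0],[0,0,0]],
    [-0.2,[0,0,0],[0,0,0]],
  ],
)

```text
t: 3.6
ee_pos: [460.3, -164.6, 4.1]
orientation: [0.676, 3.067, -0.0]
ft_force: [-1.8, -1.2, 7.1]
width: 55.0
grasp_force: 30.0
```

jog_arm(
  commands=[
    [1,[0,0,0],[0,0,0]],
    [1,[0,0,0],[0,0,0]],
    [1,[0,0,0],[0,0,0]],
    [1,[0,0,0],[0,0,0]],
    [1,[0,0,0],[0,0,0.19]],
    [1,[0,0,0],[0,0,0.19]],
    [1,[0,0,0],[0,0,0.19]],
    [1,[0,0,0],[0,0,0.19]],
    [1,[0,0,0],[0,0,0.19]],
    [1,[0,0,0],[0,0,0.19]],
  ],
)

```text
t: 4.6
ee_pos: [459.9, -164.2, 3.6]
orientation: [-1.945, -2.467, 0.0]
ft_force: [0.1, -1.2, -0.4]
width: 88.2
grasp_force: 0.0
```

jog_arm(
  commands=[
    [1,[0,0,0],[0,0,0.19]],
    [1,[0,0,0],[0,0,0.19]],
    [1,[0,0,0],[0,0,0.19]],
    [1,[0,0,0],[0,0,0.19]],
    [1,[0,0,0],[0,0,0.1]],
    [1,[0,0,0],[0,0,0]],
  ],
)

```text
t: 5.2
ee_pos: [460.0, -164.2, 3.6]
orientation: [-2.648, -1.69, 0.0]
ft_force: [0.0, -0.6, -0.3]
width: 87.9
grasp_force: 0.0
```

jog_arm(
  commands=[
    [-0.2,[0,0,0],[0,0,0]],
    [-0.2,[0,0,0],[0,0,0]],
    [-0.2,[0,0,0],[0,0,0]],
    [-0.2,[0,0,0],[0,0,0]],
    [-0.2,[0,0,0],[0,0,0]],
    [-0.2,[0,0,0],[0,0,0]],
    [-0.2,[0,0,0],[0,0,0]],
    [-0.2,[0,0,0],[0,0,0]],
  ],
)

```text
t: 6.0
ee_pos: [460.2, -164.4, 3.7]
orientation: [2.647, 1.691, 0.0]
ft_force: [1.3, -0.4, -0.9]
width: 55.3
grasp_force: 30.0
```

Run:
```python
from h import *
for i in range(3):
  o=get_obs();print(o['ee_pos'],o['qpos'],o['width'],o['ft_force']);d=snap('wrist')
```

```text
[ 460.17605186 -164.35932121    3.70807535] [-3.67393351e-01  6.06689705e-01  2.02864515e+00 -2.15908806e-05
  5.05943922e-01  6.63709322e-02] 55.27877673110818 [ 1.27381202 -0.39114963 -0.90402772]
[ 460.13738116 -164.34199349    3.69379365] [-3.67398026e-01  6.06706109e-01  2.02868258e+00  8.83069298e-06
  5.05971173e-01  6.63649632e-02] 55.26156814926223 [ 0.56134925 -0.39448505 -0.21022209]
[ 460.12911396 -164.32275569    3.69561628] [-3.67349129e-01  6.06701051e-01  2.02868644e+00 -5.04665663e-05
  5.06011964e-01  6.63698049e-02] 55.446826227163704 [ 1.0294271  -0.69294188 -0.8048841 ]
```

jog_arm(
  commands=[
    [1,[0,0,0],[0,0,0]],
    [1,[0,0,0],[0,0,0]],
    [1,[0,0,0],[0,0,0]],
    [1,[0,0,0],[0,0,0]],
    [1,[0,0,-0.25],[0,0,0]],
    [1,[-0.2,0,-0.05],[0,0,0]],
    [1,[-0.4,0,0],[0,0,0]],
    [1,[-0.25,0,0],[0,0,0]],
    [1,[0,0,0],[0,0,0]],
    [1,[0,0,0],[0,0,0]],
  ],
)

```text
t: 7.15
ee_pos: [424.1, -241.5, 33.7]
orientation: [-2.649, -1.689, -0.0]
ft_force: [0.5, 0.4, 0.3]
width: 87.7
grasp_force: 0.0
```

Run:
```python
from h import *
d=snap('wrist');T=d['T'];K=np.array(d['intrinsics'])
def pr(p):
    q=np.linalg.inv(T)@np.r_[p,1];return (K@(q[:3]/q[2]))[:2]
u=pr([460.1,-164.3,21]);print(T[:3,3],u,pr([460.1,-164.3,11.5]),pr([465.6,-164.3,21]),pr([460.1,-158.8,21]))
x,y=u.astype(int);im=d['image'][y-60:y+60,x-60:x+60]
cv2.imwrite('pics/w2.png',np.hstack([cv2.resize(im,(400,400),interpolation=3),cv2.resize(im[35:85,35:85],(400,400),interpolation=3)]))
c=cloud(d)
m=(c[...,2]>9)&(c[...,2]<40)&(np.hypot(c[...,0]-460,c[...,1]+164)<45);q=c[m];print(q.min(0),q.max(0),(q.min(0)+q.max(0))/2)
```

```text
[ 458.2442718  -165.31477976  194.95423923] [325.18229671 134.66181182] [325.05067711 134.84901236] [335.30954909 129.71404862] [320.47598089 123.97974883]
[ 431.57895403 -190.64929343    9.08840295] [ 487.22311491 -134.74539766   23.16003945] [ 459.40103447 -162.69734555   16.1242212 ]
```

View pics/w2.png

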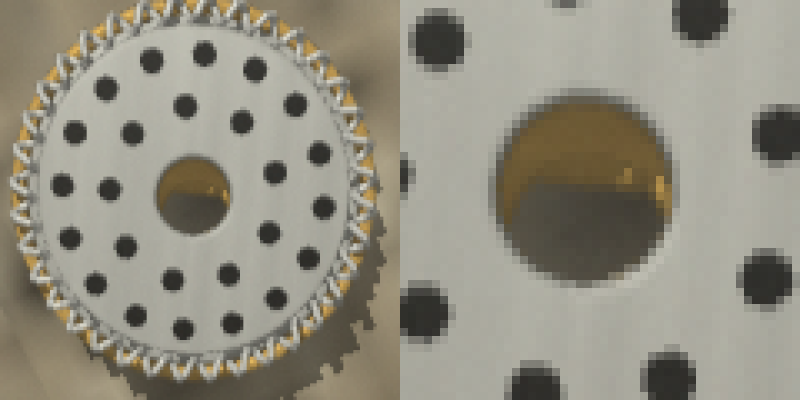

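The stack is now squared up: the rings are concentric and the hole is centred at right-crop (585,190). The dark hub bore is displaced toward image-down by about 3.5 mm, with its upper edge at y≈183 of the crop. Image-down is −tool x, about (−0.42,−0.91) in world. Next I fetch the plunger.

jog_arm(
  commands=[
    [1,[0,0,-0.4],[0,0,0]],
    [1,[0,0,-0.4],[0,0,0]],
    [1,[0.42,-0.13,-0.2],[0,0,0]],
    [1,[0.42,-0.13,-0.2],[0,0,0]],
    [1,[0.42,-0.13,-0.2],[0,0,0]],
    [1,[0.42,-0.13,-0.2],[0,0,0]],
    [1,[0.42,-0.13,0],[0,0,0]],
    [1,[0.42,-0.13,0],[0,0,0]],
    [1,[0.42,-0.13,0],[0,0,0]],
    [1,[0.42,-0.13,0],[0,0,0]],
  ],
)

```text
t: 8.2
ee_pos: [470.5, 110.3, 193.8]
orientation: [-2.646, -1.694, -0.0]
ft_force: [1.0, 0.0, 0.3]
width: 87.7
grasp_force: 0.0
```

jog_arm(
  commands=[
    [1,[0,0,0],[0,0,0]],
    [1,[0,0,0],[0,0,0]],
  ],
)

```text
t: 8.4
ee_pos: [470.4, 108.9, 193.4]
orientation: [-2.644, -1.697, 0.001]
ft_force: [-0.4, 0.9, -0.4]
width: 88.1
grasp_force: 0.0
```

Run:
```python
from h import *
d=snap('wrist');T=d['T'];K=np.array(d['intrinsics']);c=cloud(d);print(get_obs()['ee_pos'],T[:3,3])
def pr(p):
    q=np.linalg.inv(T)@np.r_[p,1];return (K@(q[:3]/q[2]))[:2]
near=np.hypot(c[...,0]-507,c[...,1]-187)<60
for lo,hi in[(148,165),(105,128),(30,98)]:
  m=near&(c[...,2]>lo)&(c[...,2]<hi);q=c[m];print(lo,len(q),q.min(0),q.max(0),(q.min(0)+q.max(0))/2,q.mean(0))
u=pr([507,187,156]);print(u);x,y=u.astype(int)
cv2.imwrite('pics/w3.png',cv2.resize(d['image'][max(y-80,0):y+80,max(x-80,0):x+80],None,fx=4,fy=4,interpolation=3))
```

```text
[470.39381446 107.81713561 193.36839941] [504.24539094 185.42950648 354.61266095]
148 1453 [495.66972859 182.10193285 148.35422631] [519.71747105 205.99120981 157.46846273] [507.69359982 194.04657133 152.91134452] [507.57379354 193.988893   153.9856151 ]
105 10016 [468.04067162 154.6350055  113.34149174] [547.22405928 233.61971442 125.15187455] [507.63236545 194.12735996 119.24668315] [508.16089951 195.28544389 120.75777076]
30 286 [468.03410236 223.2548678   90.02795339] [483.61339003 238.7674627   97.32605422] [475.82374619 231.01116525  93.67700381] [475.58522056 231.06327814  95.02133   ]
[326.08057825 133.21245906]
```

View pics/w3.png

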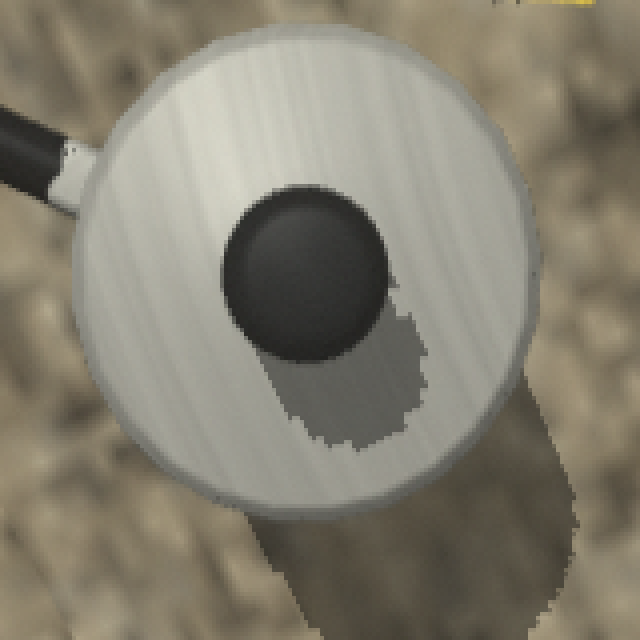

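The lid is at crop centre (307,270) and the knob at (305,273), concentric, with the handle to the left. The knob is at ≈(508,193) and its top measures 157, as expected. I grip 3 mm above the knob's centre.

jog_arm(
  commands=[
    [1,[0.4,0,0],[0,0,0]],
    [1,[0.4,-0.015,0],[0,0,0]],
    [1,[0.13,0,0.1],[0,0,0]],
    [1,[0,0,0.2],[0,0,0]],
    [1,[0,0,0.1],[0,0,0]],
    [1,[0,0,0],[0,0,0]],
    [1,[0,0,0],[0,0,0]],
  ],
)

```text
t: 9.15
ee_pos: [508.7, 191.2, 153.6]
orientation: [-2.648, -1.69, 0.001]
ft_force: [0.2, -0.1, -1.2]
width: 87.8
grasp_force: 0.0
```

jog_arm(
  commands=[
    [1,[0.014,0,0.15],[0,0,0]],
    [1,[0,0,0.11],[0,0,0]],
    [1,[0,0,0],[0,0,0]],
    [-0.3,[0,0,0],[0,0,0]],
    [-0.3,[0,0,0],[0,0,0]],
    [-0.4,[0,0,0],[0,0,0]],
    [-0.5,[0,0,0],[0,0,0]],
  ],
)

```text
t: 9.85
ee_pos: [509.7, 193.5, 128.1]
orientation: [2.647, 1.691, 0.001]
ft_force: [-0.2, 0.2, 0.2]
width: 59.1
grasp_force: 0.0
```

jog_arm(
  commands=[
    [-0.7,[0,0,0],[0,0,0]],
    [-0.8,[0,0,0],[0,0,0]],
    [-1,[0,0,0],[0,0,0]],
    [-1,[0,0,0],[0,0,0]],
    [-1,[0,0,0],[0,0,0]],
  ],
)

```text
t: 10.35
ee_pos: [509.3, 193.5, 127.6]
orientation: [-2.647, -1.691, 0.0]
ft_force: [-1.5, -0.2, 1.0]
width: 23.7
grasp_force: 30.0
```

jog_arm(
  commands=[
    [-1,[0,0,-0.1],[0,0,0]],
    [-1,[0,0,-0.3],[0,0,0]],
    [-1,[0,0,-0.4],[0,0,0]],
    [-1,[0,0,-0.4],[0,0,0]],
    [-1,[0,0,0],[0,0,0]],
    [-1,[0,0,0],[0,0,0]],
    [-1,[0,0,0],[0,0,0]],
  ],
)

```text
t: 11.05
ee_pos: [508.5, 193.1, 246.6]
orientation: [-2.647, -1.691, 0.003]
ft_force: [-0.7, 0.0, -1.5]
width: 23.8
grasp_force: 30.0
```

```bash
cat > m.py <<'E'
from h import *
d=snap('wrist');o=get_obs();Tt=np.eye(4);Tt[:3,:3]=R.from_rotvec(o['orientation']).as_matrix();Tt[:3,3]=o['ee_pos']
c=(cloud(d)-Tt[:3,3])@Tt[:3,:3];print(o['ee_pos'],o['width'],o['ft_force'])
m=(np.hypot(c[...,0],c[...,1])<50)&(c[...,2]>0)&(c[...,2]<16);q=c[m];print(len(q),q.min(0),q.max(0),(q.min(0)+q.max(0))/2)
# rim circle fit at each column/row extent
e=q[(q[:,2]>8)&(q[:,2]<12)];r=np.hypot(e[:,0],e[:,1]);A=np.c_[2*e[:,:2],np.ones(len(e))]
s=np.linalg.lstsq(A,(e[:,:2]**2).sum(1),rcond=None)[0];print('ring fit',s[:2],np.sqrt(s[2]+s[0]**2+s[1]**2),len(e))
# plane tilt by mirrored heights
P=np.c_[q[:,:2],(q[:,:2]**2).sum(1),np.ones(len(q))];k=np.linalg.lstsq(P,q[:,2],rcond=None)[0];print('dome apex',-k[:2]/2/k[2],k)
cv2.imwrite('pics/m.png',d['image'])
E
python3 m.py
python3 - <<'E'
from h import *
for n in('side','scene'):
  d=snap(n,n+'1.png');c=cloud(d);z=get_obs()['ee_pos'];
  m=(np.hypot(c[...,0]-509,c[...,1]-193)<35)&(c[...,2]>z[2]-100)&(c[...,2]<z[2]-30);q=c[m];print(n,z,len(q),q.min(0),q.max(0))
  m=(np.hypot(c[...,0]-509,c[...,1]-193)<50)&(c[...,2]>z[2]-20)&(c[...,2]<z[2]+1);q=c[m];print('lid',q.min(0),q.max(0),(q.min(0)+q.max(0))/2)
E
```

```text
[508.3456471  193.03420107 246.17530255] 23.811916669859276 [-0.82819087  0.21851809 -2.46741201]
8435 [-3.81554784e+01 -4.06404694e+01  2.21083755e-02] [39.9300268  38.38770798 15.48300163] [ 0.88727422 -1.12638072  7.752555  ]
ring fit [ 0.59292693 -1.20179376] 36.87409305310052 1943
dome apex [-1.1123942  -1.24016525] [0.01068382 0.01191098 0.00480217 2.31360978]
side [508.422252   193.07820843 246.07592254] 127 [499.13629804 181.22992806 146.87571637] [515.05948761 197.38957579 214.4415453 ]
lid [469.32672284 150.84673557 226.1536696 ] [547.19570462 220.86949751 247.02165509] [508.26121373 185.85811654 236.58766235]
scene [508.60804198 193.16134286 246.16018882] 129 [497.35197886 182.9679082  146.32697813] [514.77844486 200.80858755 200.5104187 ]
lid [467.52581499 151.57462087 229.28596975] [547.01895555 230.81521509 246.98995778] [507.27238527 191.19491798 238.13796376]
```

The lid, in the tool frame, is centred on the tool axis within about 0.5 mm once the camera bias seen on the stack is removed. So the rod hangs under the TCP, with its tip at TCP z − 117. I carry it to the stack.

jog_arm(
  commands=[
    [-1,[-0.2,0.06,0],[0,0,0]],
    [-1,[-0.4,0.125,0],[0,0,0]],
    [-1,[-0.43,0.133,0],[0,0,0]],
    [-1,[-0.43,0.133,0.1],[0,0,0]],
    [-1,[-0.43,0.133,0.2],[0,0,0]],
    [-1,[-0.43,0.133,0.2],[0,0,0]],
    [-1,[-0.43,0.133,0.2],[0,0,0]],
    [-1,[-0.43,0.133,0.15],[0,0,0]],
    [-1,[-0.265,0.083,0],[0,0,0]],
    [-1,[0,0,0],[0,0,0]],
  ],
)

```text
t: 12.2
ee_pos: [460.3, -166.6, 161.3]
orientation: [-2.65, -1.685, 0.003]
ft_force: [-0.4, 0.8, -1.5]
width: 24.4
grasp_force: 30.0
```

jog_arm(
  commands=[
    [-1,[0,0,0],[0,0,0]],
    [-1,[0,0,0],[0,0,0]],
    [-1,[0,0,0],[0,0,0]],
  ],
)

```text
t: 12.5
ee_pos: [461.6, -162.9, 162.7]
orientation: [-2.646, -1.693, -0.0]
ft_force: [-0.4, 0.2, -2.4]
width: 24.0
grasp_force: 30.0
```

jog_arm(
  commands=[
    [-1,[-0.016,-0.008,0.12],[0,0,0]],
    [-1,[0,0,0.09],[0,0,0]],
    [-1,[0,0,0],[0,0,0]],
    [-1,[0,0,0],[0,0,0]],
    [-1,[0,0,0],[0,0,0]],
  ],
)

```text
t: 13.0
ee_pos: [460.1, -165.0, 141.7]
orientation: [2.647, 1.691, 0.0]
ft_force: [-0.0, 0.2, -1.1]
width: 23.7
grasp_force: 30.0
```

Run:
```python
from h import *
out=[]
for n in('scene','side'):
  d=snap(n);T=d['T'];K=np.array(d['intrinsics']);o=get_obs();print(o['ee_pos'],o['ft_force'])
  q=np.linalg.inv(T)@np.r_[460,-164,25,1];x,y=(K@(q[:3]/q[2]))[:2].astype(int)
  out.append(cv2.resize(d['image'][y-30:y+30,x-25:x+25],(400,480),interpolation=3))
cv2.imwrite('pics/tip.png',np.hstack(out))
```

```text
[ 460.23188706 -165.11252572  141.83923278] [ 0.73546168 -0.44156046 -2.23794458]
[ 460.24610446 -165.15377912  141.90007895] [-0.43140819 -0.22283969 -2.93104349]
```

View pics/tip.png

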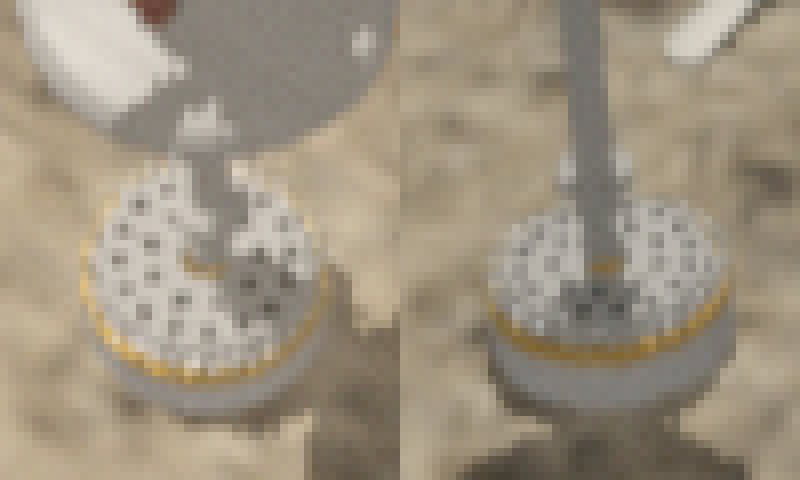

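The scene view (left) shows the tip over the hole at (205,258). The side view (right) shows it at (605,260), a few mm above the plate and centred sideways. I lower it slowly.

jog_arm(
  commands=[
    [-1,[0.007,0,0.03],[0,0,0]],
    [-1,[0,0,0.02],[0,0,0]],
    [-1,[0,0,0.02],[0,0,0]],
    [-1,[0,0,0.02],[0,0,0]],
    [-1,[0,0,0],[0,0,0]],
    [-1,[0,0,0],[0,0,0]],
  ],
)

```text
t: 13.7
ee_pos: [460.2, -164.4, 132.6]
orientation: [-2.647, -1.691, 0.0]
ft_force: [-0.8, 0.4, -2.0]
width: 24.0
grasp_force: 30.0
```

jog_arm(
  commands=[
    [-1,[0,0,0.015],[0,0,0]],
    [-1,[-0.01,0,0],[0,0,0]],
    [-1,[-0.01,0,0],[0,0,0]],
    [-1,[-0.007,0,0],[0,0,0]],
    [-1,[0,0,0],[0,0,0]],
    [-1,[0,0,0],[0,0,0]],
  ],
)

```text
t: 14.3
ee_pos: [459.1, -166.9, 131.2]
orientation: [2.648, 1.691, -0.0]
ft_force: [0.7, -0.4, -2.4]
width: 24.3
grasp_force: 30.0
```

jog_arm(
  commands=[
    [-1,[0,0,0.01],[0,0,0]],
    [-1,[0,0,0.01],[0,0,0]],
    [-1,[0,0,0],[0,0,0]],
    [-1,[0,0,0],[0,0,0]],
  ],
)

```text
t: 14.7
ee_pos: [459.2, -166.8, 129.1]
orientation: [-2.647, -1.691, 0.0]
ft_force: [0.7, 0.7, -2.4]
width: 23.7
grasp_force: 30.0
```

jog_arm(
  commands=[
    [-1,[0,0,0.01],[0,0,0]],
    [-1,[0,0,0.01],[0,0,0]],
    [-1,[0,0,0],[0,0,0]],
    [-1,[0,0,0],[0,0,0]],
  ],
)

```text
t: 15.1
ee_pos: [459.1, -166.9, 127.1]
orientation: [-2.647, -1.691, 0.0]
ft_force: [-0.8, 1.1, -1.5]
width: 23.8
grasp_force: 30.0
```

Run:
```python
from h import *
o=get_obs();print(o['ee_pos'],o['ft_force'],o['moment'])
```

```text
[ 459.13492327 -166.86058037  127.11748686] [-0.810373    1.1107332  -1.47889665] [0.0771505  0.01733554 0.00696264]
```

jog_arm(
  commands=[
    [-1,[0,0,0.01],[0,0,0]],
    [-1,[0,0,0.005],[0,0,0]],
    [-1,[0,0,0],[0,0,0]],
    [-1,[0,0,0],[0,0,0]],
  ],
)

```text
t: 15.5
ee_pos: [459.3, -166.9, 125.7]
orientation: [2.647, 1.691, 0.0]
ft_force: [0.7, 0.4, -1.5]
width: 23.8
grasp_force: 30.0
```

Tip is inside the hub (≈8.6 mm) without force. I bring the plates and hub back to centre, then press gently.

jog_arm(
  commands=[
    [-1,[0.01,0,0],[0,0,0]],
    [-1,[0.01,0,0],[0,0,0]],
    [-1,[0.007,0,0],[0,0,0]],
    [-1,[0,0,0],[0,0,0]],
    [-1,[0,0,0.01],[0,0,0]],
    [-1,[0,0,0.01],[0,0,0]],
    [-1,[0,0,0],[0,0,0]],
    [-1,[0,0,0],[0,0,0]],
  ],
)

```text
t: 16.3
ee_pos: [460.2, -164.4, 123.5]
orientation: [-2.647, -1.691, 0.0]
ft_force: [-0.2, -1.2, -2.3]
width: 23.9
grasp_force: 30.0
```

jog_arm(
  commands=[
    [-1,[0,0,0.01],[0,0,0]],
    [-1,[0,0,0.01],[0,0,0]],
    [-1,[0,0,0],[0,0,0]],
    [-1,[0,0,0],[0,0,0]],
  ],
)

```text
t: 16.7
ee_pos: [460.4, -164.4, 121.7]
orientation: [2.647, 1.691, 0.0]
ft_force: [-0.5, -1.3, -0.1]
width: 24.3
grasp_force: 30.0
```

jog_arm(
  commands=[
    [-1,[0,0,0.01],[0,0,0]],
    [-1,[0,0,0],[0,0,0]],
    [-1,[0,0,0.01],[0,0,0]],
    [-1,[0,0,0],[0,0,0]],
    [-1,[0,0,0],[0,0,0]],
  ],
)

```text
t: 17.2
ee_pos: [459.9, -164.1, 119.3]
orientation: [-2.647, -1.691, 0.001]
ft_force: [0.2, 0.2, -3.6]
width: 23.9
grasp_force: 30.0
```

jog_arm(
  commands=[
    [-1,[0,0,0.008],[0,0,0]],
    [-1,[0,0,0],[0,0,0]],
    [-1,[0,0,0],[0,0,0]],
  ],
)

```text
t: 17.5
ee_pos: [460.3, -164.4, 118.8]
orientation: [-2.647, -1.691, 0.0]
ft_force: [-0.6, -0.4, -1.8]
width: 23.5
grasp_force: 30.0
```

jog_arm(
  commands=[
    [-1,[0,0,0.005],[0,0,0]],
    [-1,[0,0,0],[0,0,0]],
    [-1,[0,0,0],[0,0,0]],
  ],
)

```text
t: 17.8
ee_pos: [460.4, -164.4, 118.6]
orientation: [2.647, 1.691, 0.0]
ft_force: [-1.1, 0.2, 2.4]
width: 24.0
grasp_force: 30.0
```

Run:
```python
from h import *
out=[]
for n in('scene','side'):
  d=snap(n);T=d['T'];K=np.array(d['intrinsics']);o=get_obs();print(o['ee_pos'],o['ft_force'])
  q=np.linalg.inv(T)@np.r_[460,-164,25,1];x,y=(K@(q[:3]/q[2]))[:2].astype(int)
  out.append(cv2.resize(d['image'][y-30:y+30,x-25:x+25],(400,480),interpolation=3))
cv2.imwrite('pics/tip2.png',np.hstack(out))
```

```text
[ 460.40494395 -164.44956056  118.59238374] [-0.6791887  -0.31577738  2.96991561]
[ 460.36885535 -164.4424791   118.56268773] [-1.381678    0.94390127  2.19917268]
```

View pics/tip2.png

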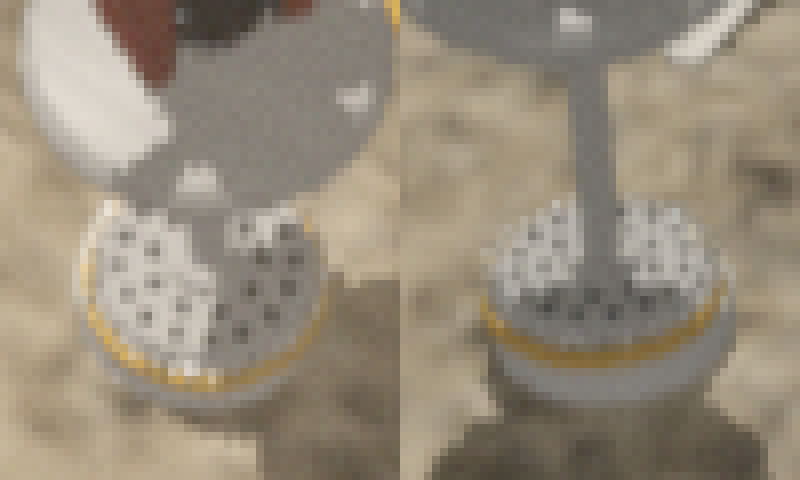

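The rod is through the stack and its shoulder is at the top plate: collar at (205,270) left and (600,285) right, with the plates concentric. Contact force is now rising, so I press to about 10–15 N.

jog_arm(
  commands=[
    [-1,[0,0,0.004],[0,0,0]],
    [-1,[0,0,0],[0,0,0]],
    [-1,[0,0,0],[0,0,0]],
  ],
)

```text
t: 18.2
ee_pos: [460.6, -164.5, 118.5]
orientation: [2.647, 1.691, 0.0]
ft_force: [-3.0, 1.1, 6.7]
width: 23.7
grasp_force: 30.0
```

jog_arm(
  commands=[
    [-1,[0,0,0.004],[0,0,0]],
    [-1,[0,0,0],[0,0,0]],
    [-1,[0,0,0],[0,0,0]],
  ],
)

```text
t: 18.5
ee_pos: [460.7, -164.6, 118.5]
orientation: [2.647, 1.691, 0.001]
ft_force: [-2.7, 2.4, 11.3]
width: 24.0
grasp_force: 30.0
```

```bash
python3 m.py
```

```text
[ 460.7069596  -164.57438083  118.48981684] 23.530950884261383 [-3.43578488  0.55528475 11.68740528]
8437 [-37.71973875 -41.1872829    0.05123664] [39.70926744 38.04215465 15.59035701] [ 0.99476434 -1.57256412  7.82079683]
ring fit [ 0.4570651  -1.77050042] 36.24973502994793 2366
dome apex [-1.24601362 -2.01519322] [0.01204709 0.01948391 0.00483425 2.63801789]
```

jog_arm(
  commands=[
    [-1,[0,0,0.003],[0,0,0]],
    [-1,[0,0,0],[0,0,0]],
    [-1,[0,0,0],[0,0,0]],
  ],
)

```text
t: 18.85
ee_pos: [460.8, -164.6, 118.5]
orientation: [2.647, 1.691, 0.001]
ft_force: [-2.7, 1.3, 14.4]
width: 24.0
grasp_force: 30.0
```

It's a hard stop at the predicted home height and there's no slip in the grip. I lift a little and weigh.

jog_arm(
  commands=[
    [-1,[0,0,-0.02],[0,0,0]],
    [-1,[0,0,-0.05],[0,0,0]],
    [-1,[0,0,-0.2],[0,0,0]],
    [-1,[0,0,-0.2],[0,0,0]],
    [-1,[0,0,0],[0,0,0]],
    [-1,[0,0,0],[0,0,0]],
    [-1,[0,0,0],[0,0,0]],
    [-1,[0,0,0],[0,0,0]],
  ],
)

```text
t: 19.65
ee_pos: [459.6, -164.1, 163.2]
orientation: [-2.646, -1.69, 0.002]
ft_force: [0.5, 0.4, -4.2]
width: 23.8
grasp_force: 30.0
```

```bash
python3 m.py
python3 - <<'E'
from h import *
out=[]
for n in('scene','side'):
  d=snap(n);T=d['T'];K=np.array(d['intrinsics']);o=get_obs();print(o['ee_pos'],o['ft_force'])
  q=np.linalg.inv(T)@np.r_[460,-164,60,1];x,y=(K@(q[:3]/q[2]))[:2].astype(int)
  out.append(cv2.resize(d['image'][y-36:y+36,x-30:x+30],(400,480),interpolation=3))
cv2.imwrite('pics/tip3.png',np.hstack(out))
E
```

```text
[ 459.71111022 -164.19729999  163.33736699] 23.993499512393857 [ 0.76978159  0.07015584 -3.92960855]
8451 [-39.49230664 -41.0003465    0.18913642] [39.63099019 38.30921426 15.76105859] [ 0.06934177 -1.34556612  7.9750975 ]
ring fit [ 0.5056908 -1.5632188] 35.94802276770457 2585
dome apex [-1.21699438 -1.56059707] [0.01175852 0.01507839 0.00483097 2.79583211]
[ 459.85314019 -164.22607317  163.50597595] [ 0.5382279  -1.15171163 -3.90852954]
[ 459.95534882 -164.27539425  163.65367293] [ 0.03438114 -0.47951558 -4.30236277]
```

View pics/tip3.png

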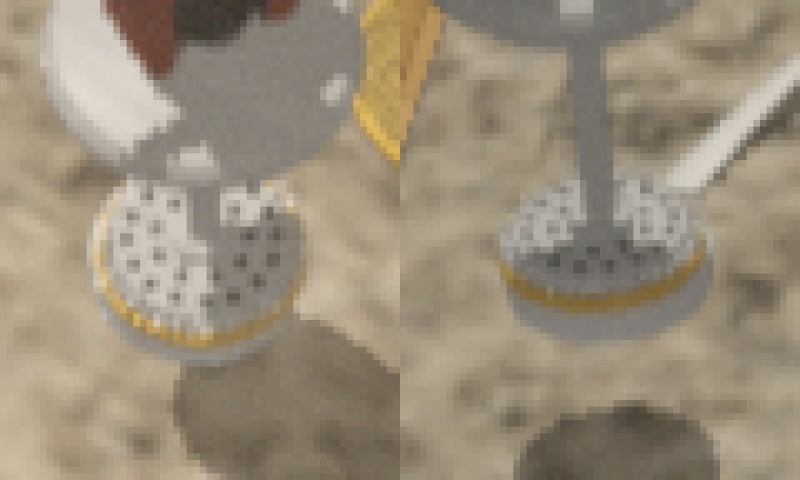

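The stack hangs together on the plunger, its shadow detached, and the weight rose by about 2 N: it's clipped. I carry it back to the press.

jog_arm(
  commands=[
    [-1,[0,0,-0.25],[0,0,0]],
    [-1,[0.2,-0.06,-0.25],[0,0,0]],
    [-1,[0.4,-0.125,-0.25],[0,0,0]],
    [-1,[0.4,-0.125,-0.2],[0,0,0]],
    [-1,[0.4,-0.125,0],[0,0,0]],
    [-1,[0.4,-0.125,0],[0,0,0]],
    [-1,[0.4,-0.125,0],[0,0,0]],
    [-1,[0.4,-0.125,0],[0,0,0]],
    [-1,[0,0,0],[0,0,0]],
    [-1,[0,0,0],[0,0,0]],
  ],
)

```text
t: 20.8
ee_pos: [495.7, 106.4, 258.8]
orientation: [-2.645, -1.695, 0.002]
ft_force: [-0.2, -0.7, -4.1]
width: 23.6
grasp_force: 30.0
```

jog_arm(
  commands=[
    [-1,[0,0,0],[0,0,0]],
    [-1,[0,0,0],[0,0,0]],
    [-1,[0,0,0],[0,0,0]],
  ],
)

```text
t: 21.1
ee_pos: [496.0, 104.6, 259.2]
orientation: [2.649, 1.689, -0.0]
ft_force: [-0.3, 0.4, -4.0]
width: 23.7
grasp_force: 30.0
```

jog_arm(
  commands=[
    [-1,[0.3,-0.09,0],[0,0,0]],
    [-1,[0.3,-0.09,0],[0,0,0]],
    [-1,[0.2,-0.06,0],[0,0,0]],
    [-1,[0.06,-0.016,0],[0,0,0]],
    [-1,[0,0,0],[0,0,0]],
    [-1,[0,0,0],[0,0,0]],
    [-1,[0,0,0],[0,0,0]],
    [-1,[0,0,0],[0,0,0]],
  ],
)

```text
t: 21.9
ee_pos: [509.0, 193.5, 259.3]
orientation: [2.648, 1.69, -0.0]
ft_force: [-0.4, -0.0, -3.8]
width: 24.1
grasp_force: 30.0
```

Run:
```python
from h import *
o=get_obs();print(o['ee_pos']);out=[]
for n in('scene','side'):
  d=snap(n);T=d['T'];K=np.array(d['intrinsics'])
  q=np.linalg.inv(T)@np.r_[509,193,115,1];x,y=(K@(q[:3]/q[2]))[:2].astype(int)
  out.append(cv2.resize(d['image'][y-48:y+48,x-40:x+40],(400,480),interpolation=3))
cv2.imwrite('pics/pr.png',np.hstack(out))
```

```text
[508.95699744 193.47115913 259.32771277]
```

View pics/pr.png

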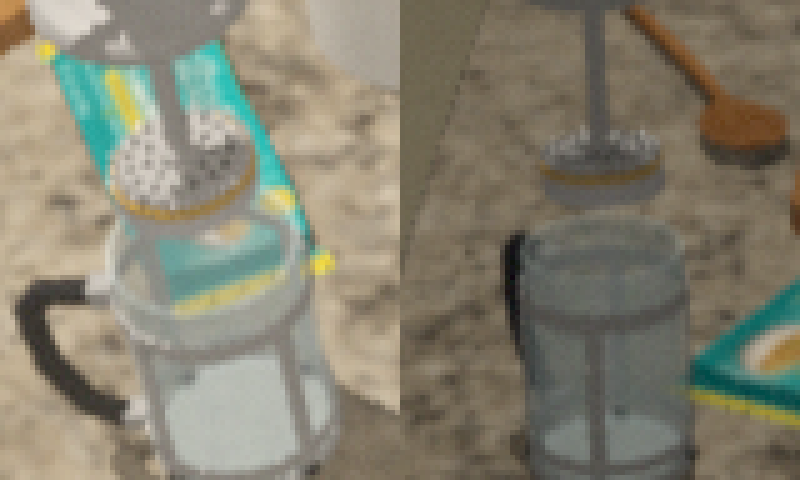

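The press stands upright, with its rim centred at (605,240) in the side view and the plates above it at (600,165). I lower the plunger in.

jog_arm(
  commands=[
    [-1,[0,0,0.15],[0,0,0]],
    [-1,[0,0,0.1],[0,0,0]],
    [-1,[0,0,0.05],[0,0,0]],
    [-1,[0,0,0.05],[0,0,0]],
    [-1,[0,0,0.05],[0,0,0]],
    [-1,[0,0,0],[0,0,0]],
    [-1,[0,0,0],[0,0,0]],
  ],
)

```text
t: 22.7
ee_pos: [509.1, 194.4, 219.4]
orientation: [2.647, 1.691, 0.0]
ft_force: [-1.0, -0.8, -3.0]
width: 24.1
grasp_force: 30.0
```

jog_arm(
  commands=[
    [-1,[0,0,0.1],[0,0,0]],
    [-1,[0,0,0.15],[0,0,0]],
    [-1,[0,0,0.15],[0,0,0]],
    [-1,[0,0,0.15],[0,0,0]],
    [-1,[0,0,0.1],[0,0,0]],
    [-1,[0,0,0],[0,0,0]],
    [-1,[0,0,0],[0,0,0]],
  ],
)

```text
t: 23.4
ee_pos: [509.2, 194.4, 154.4]
orientation: [2.647, 1.691, 0.0]
ft_force: [-0.0, 1.2, -4.0]
width: 23.9
grasp_force: 30.0
```

jog_arm(
  commands=[
    [-1,[-0.008,0.004,0.08],[0,0,0]],
    [-1,[0,0,0.07],[0,0,0]],
    [-1,[0,0,0.05],[0,0,0]],
    [-1,[0,0,0.03],[0,0,0]],
    [-1,[0,0,0],[0,0,0]],
    [-1,[0,0,0],[0,0,0]],
  ],
)

```text
t: 24.0
ee_pos: [509.1, 193.5, 131.3]
orientation: [-2.647, -1.691, -0.0]
ft_force: [-0.2, -0.4, -3.0]
width: 24.3
grasp_force: 30.0
```

jog_arm(
  commands=[
    [-1,[0,0,0.02],[0,0,0]],
    [-1,[0,0,0.01],[0,0,0]],
    [-1,[0,0,0],[0,0,0]],
    [-1,[0,0,0],[0,0,0]],
  ],
)

```text
t: 24.4
ee_pos: [509.2, 193.5, 128.4]
orientation: [2.647, 1.691, 0.001]
ft_force: [0.5, 0.3, -3.4]
width: 23.7
grasp_force: 30.0
```

jog_arm(
  commands=[
    [-1,[0,0,0.008],[0,0,0]],
    [-1,[0,0,0.004],[0,0,0]],
    [-1,[0,0,0],[0,0,0]],
    [-1,[0,0,0],[0,0,0]],
  ],
)

```text
t: 24.8
ee_pos: [509.4, 193.8, 127.9]
orientation: [2.647, 1.691, 0.002]
ft_force: [-1.2, 1.7, 5.2]
width: 23.6
grasp_force: 30.0
```

Lid contact. I release and raise.

jog_arm(
  commands=[
    [-0.4,[0,0,0],[0,0,0]],
    [-0.3,[0,0,0],[0,0,0]],
    [0,[0,0,0],[0,0,0]],
    [0.4,[0,0,0],[0,0,0]],
    [1,[0,0,0],[0,0,0]],
    [1,[0,0,0],[0,0,0]],
    [1,[0,0,0],[0,0,0]],
    [1,[0,0,-0.15],[0,0,0]],
    [1,[0,0,-0.3],[0,0,0]],
    [1,[0,0,-0.3],[0,0,0]],
  ],
)

```text
t: 25.8
ee_pos: [508.5, 193.2, 202.4]
orientation: [-2.647, -1.691, 0.003]
ft_force: [-0.3, 0.3, -0.5]
width: 87.3
grasp_force: 0.0
```

jog_arm(
  commands=[
    [1,[-0.3,0,-0.1],[0,0,0]],
    [1,[-0.4,0,0],[0,0,0]],
    [1,[-0.4,0,0],[0,0,0]],
    [1,[0,0,0],[0,0,0]],
    [1,[0,0,0],[0,0,0]],
  ],
)

```text
t: 26.3
ee_pos: [462.9, 93.2, 212.4]
orientation: [2.649, 1.689, 0.001]
ft_force: [0.0, 0.1, 0.3]
width: 87.6
grasp_force: 0.0
```

Run:
```python
from h import *
o=get_obs();print(o['ee_pos'],o['ft_force']);d=snap('scene');c=cloud(d)
m=(np.hypot(c[...,0]-509,c[...,1]-193)<48)&(c[...,2]>105);q=c[m];
k=q[q[:,2]>148];l=q[q[:,2]<128];print(k.max(0),k.min(0),l.min(0),l.max(0))
im=d['image'];a=cv2.resize(im[160:270,130:240],(440,440),interpolation=3);b=cv2.resize(im[100:400,140:500],(360,300));b=cv2.copyMakeBorder(b,0,140,0,0,0)
cv2.imwrite('pics/fin.png',np.hstack([a,b]))
```

```text
[462.92977403  93.19980403 212.41342715] [0.0299051 0.0505089 0.3470677]
[519.01426368 204.08162986 159.82332017] [496.4661354  179.74420736 148.11667411] [468.66664984 152.6968359  105.1981985 ] [546.14103809 229.38038573 127.93435168]
```

View pics/fin.png

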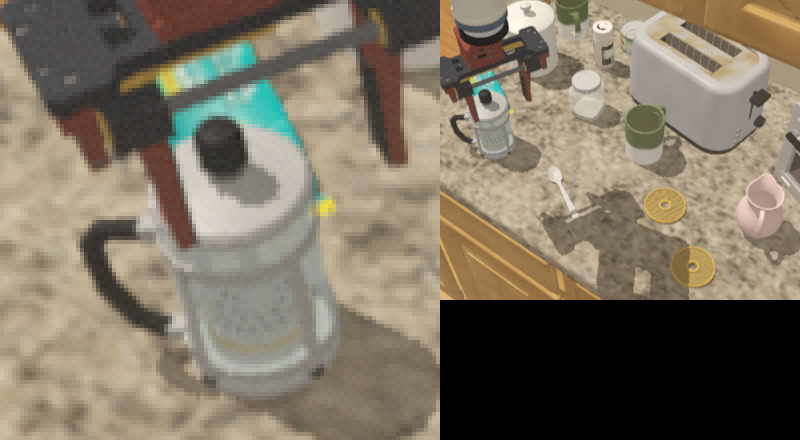

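The picture shows the lid flat on the rim at left-crop (235,190), the filter stack inside the beaker at (255,310), and the gripper open in front of it, clear of the press. The bystanders are unmoved. I'm handing it in.

```bash
python3 -c "
from workcell import close_job
print(close_job())"
```

```text
the job is handed in; nothing more can be done
None
```

The job is handed in after about 26 s of robot time: the three plates are lined up and clipped on the rod (pressed to about 15 N), and the plunger is back in the beaker with its lid on the rim and let go. In the last picture the press is upright and nothing else has moved; the hand-in returned no verdict.

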